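# Open the oil tank's quarter-turn cap of unknown hand

### The arm

A 6-joint arm with a two-finger parallel gripper is mounted at the origin on the work surface; the furniture and walls round the work are solid. World frame = base frame: x ahead of the robot, y to its left, z up, the work surface at z = 0. Lengths are in mm, angles in rad, forces in N, time in s.
With the tool pointing down it reaches from about 350 to 975 mm from the base axis. Payload 7.1 kg.
Tool frame: the origin (TCP) lies on the front face of the gripper's body, between the roots of the fingers; the fingertips stand 80 mm ahead of it and the grasp point (between the pads) lies 61 mm ahead of it; z points along the fingers, y is the line along which they close (so a half turn about z gives the same grasp; the last joint's range is limited). The gripper opens to 88 mm and grips with 3 to 60 N. Pads are 20 mm wide; open, the fingers measure 115 mm over their backs; the gripper's body (75 mm by 178 mm) begins 61 mm behind the grasp point.
Start: joints at [1.198, 0.423, 1.63, -0, 1.089, -0.019], TCP at [216.509, 586.284, 302.675] pointing down, gripper open.
Joint ranges: [-3, 3], [-0.9, 2.11], [0.09, 2.58], [-1.31, 4.45], [0.11, 2.69], [-2.54, 2.54]. Speed limits (rad/s): [2.39, 2.39, 3.01, 3.14, 3.14, 3.14].

### API

Orientations are given as a rotation vector (axis times angle).
In Python, from workcell import readout, vision, close_job gives the robot as it stands.
- The arm moves only by the tool servo_tool, never from a script. Its argument "plan" is a list that holds one entry, the list of rows, each a list of 7 numbers: the gripper command: -1 is fully open, 1 is shut, values between are in proportion, then the shift along the world's x, y, z in units of 40 mm (1.0 is 40 mm), then the turn, a rotation vector about the world's x, y, z in units of 5 degrees (1.0 is 5 degrees). A call has 1 to 5 rows; each row shifts and turns the commanded pose from where the row before left it; what a row does not reach is not made up. A row lasts 1/12 s, in which the tool goes at most 41.7 mm and 7.16 degrees, less where a joint would pass 70% of its speed; a pose out of reach is approached as far as the arm can. A call is refused whole if a number of a shift passes 1 or a number of a turn 1, either way. A call with a gripper value outside its range is refused whole. The fingers move at their own pace and stop on an object; the grip force is fixed at half the most. Time passes only in rows, so rows that do not move let the fingers close. It gives the time, the measured TCP pose, the force, the opening and the grip force at its end, in the units of the state.
- readout.get_obs(): the state, without advancing time (a new reading comes with each control period).
- vision.get_image(name): name is "side" or "top"; returns the picture (420x560x3 uint8, red, green, blue); there is no depth.
- vision.camera_params(name): a dict with "fx", "fy", "cx", "cy" (pixels), "D" ([k1, k2, p1, p2, k3] as OpenCV has them; the pictures are not rectified), "rvec" (rotation vector, rad) and "tvec" (3), from world to camera coordinates, as OpenCV has them. Camera axes: x right, y down, z forward; pixel columns grow to the right and rows downward; lengths in mm; the calibration is good to about 2 mm. A picture is of the moment at which its call begins. camera_params takes no time and is no camera call.
- close_job(): hands the job in; it is judged then, once.
The state is a dict: "t": time; "qpos": joint angles; "qvel": joint speeds; "joint_torque": joint torques, N m; "ee_pos": TCP position; "orientation": TCP orientation; "ft_force": force on the tool from outside, world axes, zero at the start; "moment": the same for the moment, N m; "width": finger opening in mm; "grasp_force": force on a finger pad.
Only numpy, scipy, OpenCV 4.12 (cv2) and the standard library are available. Lean on these libraries where they do the work, as an engineer would, in place of code of your own. Each camera call takes 0.05 s, during which the arm holds its last target. There are 200 camera calls.

### The job

Take the black cap off the filler neck of the small oil tank. It is a quarter-turn cap that may open clockwise or anticlockwise, and nothing shows which: try one way, and if it stops after a few degrees, turn it the other way by nearly a quarter turn, then lift it straight up off the neck. Finish while still holding the cap in the gripper, still, upright and about 80 mm clear above the neck; do not let it fall, and leave the plane, the wood offcut and the chisel lying where they are.

Things in the scene. Friction and masses are not known exactly. Their poses are not given: they have to be found in the camera images.
- tank: Grey oil tank, fixed to the bench: housing 105 (x) x 150 (y) x 75 mm high on a dark steel base plate 140 x 190 x 8 mm, with a sight gauge on its front (-x) face and a small brass outlet on its -y end. Origin at the centre of its underside, z up. Under the cap, wings on the neck hold the cap down until turned.
- neck (a point): Centre of the top of the filler neck (hidden by the cap at the start), 97 mm above the bench, 20 mm to +y of the tank's middle; axes as the tank's. The neck, 45 mm across its wings one way by 30 mm the other, stands 22 mm above the housing's top.
- cap_bar (a point): Centre of the grip bar on top of the loose black cap: an upright bar 52 mm long (along the cap's x), 16 mm thick (y), 26 mm high, to be gripped from above across its 16 mm. 13 mm above the cap's disc and 13 mm below the bar's top, 37 mm above the skirt's lower rim; 18 mm above point neck while the cap is on. At the start the bar lies within 4 degrees of the tank's x. z up.
- cap: The same cap, 57 mm across, 50 mm high, 80 to 170 g; origin at the centre of its lower rim. It turns loosely on the neck. One way (random, hidden) a rigid stop halts it 5 to 20 degrees from the tank's x; the other way it turns freely without rising, and from 50 to 125 degrees off the tank's x (65 is good) it lifts straight off. Before that it lifts only 2 to 3 mm.
- plane_mid (a point): Middle of a block plane (48 x 171 x 54 mm, blue sides) lying loose on the bench at the tank's +y side, 27 mm up; a bystander.
- offcut_mid (a point): Middle of a loose wood offcut (32 x 130 x 32 mm) on the bench at the tank's -y side, 16 mm up; a bystander.
- chisel_mid (a point): Middle of a loose chisel with wooden handle (280 mm long, 29 mm thick) on the bench behind the tank, 14.5 mm up; a bystander.

How it is judged (in metres and radians):
On the way, in this order (a step that is already met when the one before it is completed fails the run):
1. the cap, still on its neck, is turned more than 34 degrees from the shut position (angle between the x axis of cap_bar and the x axis of tank, either way round above 0.6 rad and z of cap_bar in the frame of neck below 0.03 m), for 0.1 s.
2. the cap is lifted off, its skirt clear above the neck (z of cap_bar in the frame of neck above 0.045 m), for 0.1 s.
At the end, for the whole second after the job is handed in: The gripper still holds the cap, at rest, upright within 15 degrees, its skirt's lower rim 40 to 150 mm above the neck's top and its axis within 40 mm of the neck's, touching only the fingers (z of cap_bar in the frame of neck between 0.077 and 0.187 m and horizontal distance between cap_bar and neck below 0.04 m and angle between cap_bar's own z axis and vertical below 0.26 rad and contact force between the fingers and cap above 1 N and linear speed of cap below 0.02 m/s); the arm keeps its last pose, push and grip.
It fails at once if the cap falls off or is put down (its bar below its place on the neck) (z of cap_bar in the frame of neck below 0 m).
It fails at once if a bystander is moved by more than 20 mm (distance of any of plane_mid, offcut_mid, chisel_mid from where it was at the start of the episode above 0.02 m).
It also fails if it takes over 61 s, if anything falls off the work surface, if the arm or the gripper's body presses on something with over 40 N, if the wrist force passes 120 N, or if a joint passes its speed limit or range.

## Working session

There is one attempt and no reset: what is moved stays moved. The work goes in short steps, Python scripts to look and compute and a tool call to move; the robot and the scene stay as the last step left them, time stands still between calls to the robot, and variables do not carry over. Pictures are saved under pics/ and viewed, at most 10 in all, crops included, and the job is handed in when it is done.

Besides the shell and the picture viewer there is one more tool, called after ">>>" as name(argument=value, ...), one argument or row to a line, values as JSON. servo_tool: Moves the arm, as the interface text tells. Its arguments: {"type":"object","properties":{"plan":{"type":"array"}},"required":["plan"]}

```bash
mkdir -p pics
python3 - <<'E'
from workcell import readout, vision
import cv2,numpy as np
for n in("top","side"):
    cv2.imwrite(f"pics/{n}0.png",vision.get_image(n)[:,:,::-1]); p=vision.camera_params(n)
    R=cv2.Rodrigues(np.array(p["rvec"],float))[0];print(n,p["fx"],"pos",(-R.T@np.array(p["tvec"]).ravel()).round(),R.round(2).tolist())
print(readout.get_obs())
E
```

```text
top 532.2786847700123 pos [ 361.  -11. 1194.] [[0.0, -1.0, 0.0], [-0.98, -0.0, -0.21], [0.21, -0.0, -0.98]]
side 438.4694152852304 pos [482. 820. 504.] [[-0.99, -0.13, 0.02], [-0.07, 0.43, -0.9], [0.11, -0.89, -0.44]]
{'t': 0.1, 'qpos': array([ 1.19801837e+00,  4.23745794e-01,  1.63061151e+00, -3.32572193e-06,
        1.08859658e+00, -1.89652126e-02]), 'qvel': array([-0.00218612, -0.00248317, -0.00064618, -0.00058429,  0.0004735 ,
        0.00031663]), 'joint_torque': array([ 3.67100265e-04, -5.45612741e+01, -2.74325359e+01,  6.46287203e-02,
        1.87982584e-02, -2.52894137e-05]), 'ee_pos': array([216.36075494, 585.93604496, 301.99179735]), 'orientation': array([-5.52824789e-01, -3.09230309e+00,  2.09805115e-03]), 'ft_force': array([ 0.2623126 ,  0.69588238, -0.22894875]), 'moment': array([-0.00809523,  0.00729588,  0.01050389]), 'grasp_force': 0.0, 'width': 87.80251143980067}
```

View pics/top0.png

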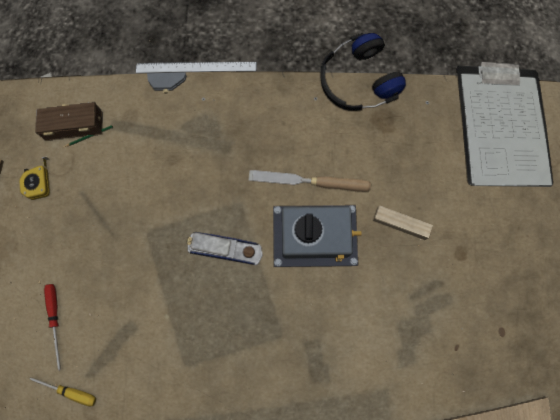

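View pics/side0.png

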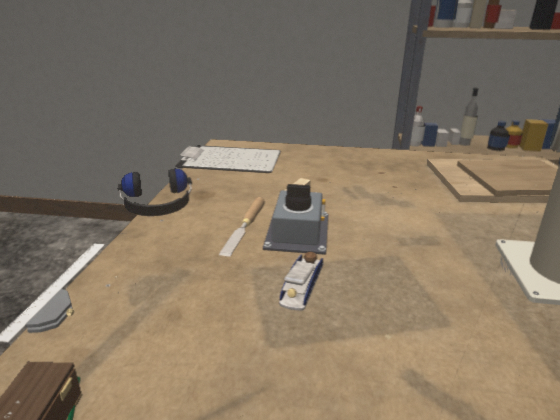

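The top view shows the tank at about (315,236), with the black cap at (308,229) and its bar running up and down the image (world x). The plane is at (225,248), the offcut at (403,222) and the chisel at (310,181). The side view shows the cap at (298,195).

```bash
cat > h.py <<'E'
from workcell import readout, vision
import cv2,numpy as np
def ray(n,uv):
    p=vision.camera_params(n);K=np.array([[p["fx"],0,p["cx"]],[0,p["fy"],p["cy"]],[0,0,1]])
    R=cv2.Rodrigues(np.array(p["rvec"],float))[0];t=np.array(p["tvec"],float).ravel()
    q=cv2.undistortPoints(np.array(uv,float).reshape(-1,1,2),K,np.array(p["D"],float))[:,0]
    return -R.T@t,np.c_[q,np.ones(len(q))]@R
def onz(n,uv,z):
    c,d=ray(n,uv);return c+d*((z-c[2])/d[:,2])[:,None]
def two(a,b):
    (c1,d1),(c2,d2)=ray("top",[a]),ray("side",[b]);d1,d2=d1[0],d2[0]
    s=np.linalg.lstsq(np.c_[d1,-d2],c2-c1,rcond=None)[0];p,q=c1+s[0]*d1,c2+s[1]*d2
    return (p+q)/2,np.linalg.norm(p-q)
E
python3 - <<'E'
from h import *
T=cv2.imread("pics/top0.png");S=cv2.imread("pics/side0.png")
def blob(I,x0,y0,x1,y1,th):
    m=np.zeros(I.shape[:2],np.uint8);m[y0:y1,x0:x1]=(I[y0:y1,x0:x1].max(2)<th)*255
    c=cv2.findContours(m,0,2)[0];return max(c,key=cv2.contourArea)
for th in(15,22,30,40):
    c=blob(T,290,210,328,248,th);r=cv2.minAreaRect(c)
    print("top",th,r,cv2.contourArea(c),onz("top",[r[0]],128).round(1))
for th in(20,30,40):
    c=blob(S,275,170,325,215,th);print("side",th,cv2.boundingRect(c),cv2.minAreaRect(c))
a=cv2.resize(T[195:275,260:370],None,fx=5,fy=5,interpolation=2);b=cv2.resize(S[170:255,255:335],None,fx=4.7,fy=4.7,interpolation=2)
b=cv2.resize(b,(240,400)) if 0 else b[:400]
a=np.clip(a.astype(float)*1.8,0,255);b=np.clip(b[:400,:250].astype(float)*1.8,0,255)
cv2.imwrite("pics/crop.png",np.hstack([a,b]))
E
```

```text
top 15 ((309.0, 238.5), (1.0, 4.0), 90.0) 4.0 [[532.7 -68.9 128. ]]
top 22 ((308.3699645996094, 238.4099884033203), (7.071067810058594, 1.8384777307510376), 8.130102157592773) 6.5 [[532.9 -67.7 128. ]]
top 30 ((309.14227294921875, 229.3115234375), (14.997690200805664, 25.259267807006836), 15.255120277404785) 37.5 [[551.6 -69.4 128. ]]
top 40 ((309.79998779296875, 229.4000244140625), (21.466251373291016, 26.832815170288086), 26.56505012512207) 288.5 [[551.4 -70.7 128. ]]Traceback (most recent call last):
  File "<stdin>", line 10, in <module>
  File "<stdin>", line 5, in blob
ValueError: max() iterable argument is empty
```

Run:
```python
from h import *
T=cv2.imread("pics/top0.png");S=cv2.imread("pics/side0.png")
a=cv2.resize(T[195:275,265:365],None,fx=5,fy=5,interpolation=2);b=cv2.resize(S[170:250,260:330],None,fx=4,fy=5,interpolation=2)
cv2.imwrite("pics/crop.png",np.clip(np.hstack([a,b]).astype(float)*2,0,255))
for u in range(294,324,1): print(u,T[215:246:5,u].max(1))
```

```text
294 [105 108 120  95 145 104 103]
295 [105 125  69  46 114 111 103]
296 [106 135  45  42  58 129 102]
297 [105 113  44  44  29 143 102]
298 [106  68  43  43  40 140 103]
299 [105  46  43  44  43 125 102]
300 [108  43  45  43  43  84 104]
301 [114  45  43  44  44  44 106]
302 [115  43  42  43  44  23 113]
303 [ 97  43  43  42  41  24 124]
304 [ 80  35  35  36  33  26 125]
305 [ 49  21  22  20  21  24 137]
306 [ 40  34  34  34  36  27 138]
307 [ 42  42  42  42  41  30 134]
308 [ 42  42  42  41  40  30 132]
309 [ 40  41  42  37  36  29 137]
310 [ 39  38  36  32  32  28 131]
311 [ 37  35  32  31  27  27 130]
312 [ 41  24  24  25  23  23 123]
313 [ 89  36  34  36  36  24 121]
314 [102  38  40  39  39  26 114]
315 [106  38  38  41  40  51 106]
316 [106  40  40  38  39 109 104]
317 [106  41  39  39  38 127 104]
318 [106  52  38  39  38 138 103]
319 [106  95  38  39  32 133 104]
320 [107 112  39  39  65 120 102]
321 [106 107  59  60 131 107 102]
322 [106 105 107 120 142 103 103]
323 [106 106 108 133 117 102 103][ WARN:0@0.048] global loadsave.cpp:1063 imwrite_ Unsupported depth image for selected encoder is fallbacked to CV_8U.
```

View pics/crop.png

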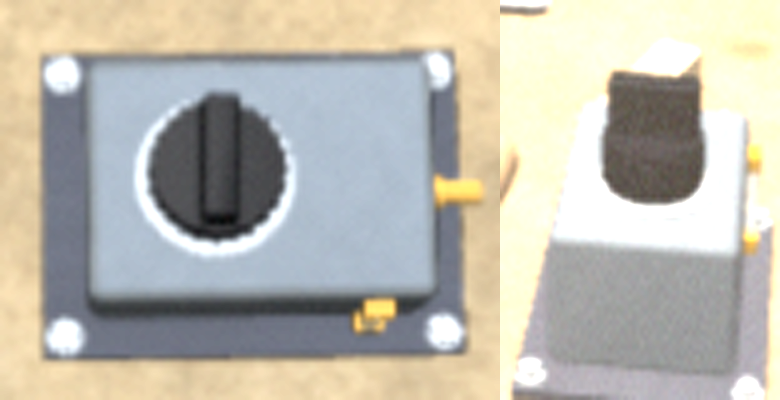

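The enlarged crop shows the bar's top face from crop (221,92) to (221,213), about pixels (308.7,213) to (308.7,237). The plate corners are at crop (43,57), (453,50), (466,353) and (44,357). In the side view the bar's top is at about (298.8,184.6).

Run:
```python
from h import *
f=lambda L:[(x/5+265-.4,y/5+195-.4) for x,y in L]
P=onz("top",f([(43,57),(453,50),(466,353),(44,357)]),8);print("plate",P.round(1).tolist(),P.mean(0).round(1))
e=lambda a,b:np.linalg.norm(P[a]-P[b]).round(1)
print("sizes",e(0,1),e(1,2),e(2,3),e(3,0))
yv=(P[0]+P[3]-P[1]-P[2]);yaw=np.arctan2(-yv[0],yv[1]);xv=P[0]+P[1]-P[2]-P[3]
print("yaw",np.degrees(yaw),np.degrees(np.arctan2(xv[1],xv[0])))
print("neck from plate",P.mean(0)[:2]+20*np.array([-np.sin(yaw),np.cos(yaw)]))
B=onz("top",f([(221,92),(221,213)]),128);print("bar",B.round(1).tolist(),B.mean(0),np.linalg.norm(B[1]-B[0]))
print("barW",onz("top",f([(200,152),(241,152)]),128).round(1).tolist())
print("tri",two(f([(220.5,152)])[0],(298.8,184.6)))
print("disc",onz("top",f([(150,165),(287,165)]),102).round(1).tolist())
o=readout.get_obs();print(cv2.Rodrigues(o["orientation"])[0].round(3).tolist())
```

```text
plate [[627.0, 5.7, 8.0], [630.8, -182.3, 8.0], [491.4, -184.8, 8.0], [489.7, 4.6, 8.0]] [559.7 -89.2   8. ]
sizes 188.1 139.5 189.4 137.4
yaw 0.8353610376054146 0.7392791784814119
neck from plate [559.43306731 -69.2003664 ]
bar [[585.6, -69.0, 128.0], [535.4, -68.6, 128.0]] [560.45543394 -68.76174436 128.        ] 50.191306985248296
barW [[560.5, -60.2, 128.0], [560.6, -76.9, 128.0]]
tri (array([559.8997625 , -68.46005111, 129.71710494]), np.float64(0.6452229298139646))
disc [[559.9, -40.5, 102.0], [560.0, -97.7, 102.0]]
[[-0.938, 0.346, -0.0], [0.346, 0.938, -0.001], [0.0, -0.001, -1.0]]
```

The measurements agree: the neck is at about (560,-69), the bar's top triangulates to z of about 130 mm, and the bar lies along x. I'm turning the tool by -160° on the way, because that should leave the wrist room to turn either way. I'll check q6 after the first rows.

>>> servo_tool(
  plan=[
    [[-1,0.27,-0.51,0,0,0,-1],[-1,0.27,-0.51,0,0,0,-1],[-1,0.27,-0.51,0,0,0,-1],[-1,0.27,-0.51,0,0,0,-1],[-1,0.27,-0.51,0,0,0,-1]],
  ],
)

```text
t: 0.52
ee_pos: [270.7, 483.2, 302.3]
orientation: [-1.215, -2.897, 0.001]
ft_force: [-0.4, 0.1, -0.3]
width: 87.6
grasp_force: 0.0
```

```bash
cat > s.py <<'E'
from h import *
o=readout.get_obs();R=cv2.Rodrigues(o["orientation"])[0]
print("t",o["t"],"q",o["qpos"].round(2),"p",o["ee_pos"].round(1),"yaw_y",np.degrees(np.arctan2(R[1,1],R[0,1])).round(1),"tz",R[:,2].round(3),"F",o["ft_force"].round(1),"M",o["moment"].round(2),"w",o["width"],"g",o["grasp_force"])
E
python3 s.py
```

```text
t 0.5167 q [ 1.04  0.32  1.79 -0.    1.03  0.26] p [270.7 483.2 302.3] yaw_y 44.5 tz [-0.    -0.001 -1.   ] F [-0.4  0.1 -0.3] M [0.   0.02 0.1 ] w 87.61548085935621 g 0.0
```

>>> servo_tool(
  plan=[
    [[-1,0.27,-0.51,0,0,0,-1],[-1,0.27,-0.51,0,0,0,-1],[-1,0.27,-0.51,0,0,0,-1],[-1,0.27,-0.51,0,0,0,-1],[-1,0.27,-0.51,0,0,0,-1]],
  ],
)

```text
t: 0.93
ee_pos: [324.7, 381.1, 302.4]
orientation: [-1.813, -2.565, 0.001]
ft_force: [0.3, 0.5, 1.1]
width: 87.6
grasp_force: 0.0
```

>>> servo_tool(
  plan=[
    [[-1,0.27,-0.51,0,0,0,-1],[-1,0.27,-0.51,0,0,0,-1],[-1,0.27,-0.51,0,0,0,-1],[-1,0.27,-0.51,0,0,0,-1],[-1,0.27,-0.51,0,0,0,-1]],
  ],
)

```text
t: 1.35
ee_pos: [378.7, 279.1, 302.5]
orientation: [-2.326, -2.112, 0.001]
ft_force: [0.7, 0.7, 0.4]
width: 87.6
grasp_force: 0.0
```

>>> servo_tool(
  plan=[
    [[-1,0.27,-0.51,0,0,0,-1],[-1,0.27,-0.51,0,0,0,-1],[-1,0.27,-0.51,0,0,0,-1],[-1,0.27,-0.51,0,0,0,-1],[-1,0.27,-0.51,0,0,0,-1]],
  ],
)

```text
t: 1.77
ee_pos: [432.7, 177.1, 302.5]
orientation: [-2.728, -1.558, 0.001]
ft_force: [-0.2, 0.2, 0.1]
width: 87.7
grasp_force: 0.0
```

>>> servo_tool(
  plan=[
    [[-1,0.27,-0.51,0,0,0,-1],[-1,0.27,-0.51,0,0,0,-1],[-1,0.27,-0.51,0,0,0,-1],[-1,0.27,-0.51,0,0,0,-1],[-1,0.27,-0.51,0,0,0,-1]],
  ],
)

```text
t: 2.18
ee_pos: [486.7, 75.2, 302.5]
orientation: [-3.0, -0.931, 0.001]
ft_force: [0.9, -0.5, 0.6]
width: 87.8
grasp_force: 0.0
```

>>> servo_tool(
  plan=[
    [[-1,0.27,-0.51,0,0,0,-1],[-1,0.27,-0.51,0,0,0,-1],[-1,0.27,-0.51,0,0,0,-1],[-1,0.27,-0.51,0,0,0,-1],[-1,0.27,-0.51,0,0,0,-1]],
  ],
)

```text
t: 2.6
ee_pos: [540.7, -26.8, 302.4]
orientation: [-3.131, -0.259, 0.001]
ft_force: [0.2, 0.9, 0.4]
width: 87.5
grasp_force: 0.0
```

>>> servo_tool(
  plan=[
    [[-1,0.24,-0.51,0,0,0,-1],[-1,0.24,-0.51,0,0,0,-1],[-1,0,0,0,0,0,0],[-1,0,0,0,0,0,0]],
  ],
)

```text
t: 2.93
ee_pos: [559.7, -67.3, 302.2]
orientation: [-3.141, 0.009, 0.001]
ft_force: [-0.1, 0.6, -0.1]
width: 87.8
grasp_force: 0.0
```

```bash
python3 s.py
```

```text
t 2.9333 q [-0.14  0.33  1.77  0.    1.04  1.44] p [559.7 -67.3 302.2] yaw_y -90.3 tz [-0.001  0.    -1.   ] F [-0.1  0.6 -0.1] M [0.01 0.13 0.01] w 87.80539382839353 g 0.0
```

>>> servo_tool(
  plan=[
    [[-1,0.01,-0.04,-0.6,0,0,0],[-1,0,0,-0.6,0,0,0],[-1,0,0,-0.6,0,0,0],[-1,0,0,-0.6,0,0,0],[-1,0,0,-0.3,0,0,0]],
  ],
)

```text
t: 3.35
ee_pos: [558.2, -66.8, 192.1]
orientation: [-3.141, 0.004, 0.006]
ft_force: [-0.1, -0.5, -0.2]
width: 87.9
grasp_force: 0.0
```

>>> servo_tool(
  plan=[
    [[-1,0,0,-0.15,0,0,0],[-1,0,0,-0.07,0,0,0],[-1,0,0,0,0,0,0]],
  ],
)

```text
t: 3.6
ee_pos: [560.2, -67.8, 186.1]
orientation: [-3.142, 0.006, -0.0]
ft_force: [0.2, 0.1, 0.1]
width: 87.8
grasp_force: 0.0
```

```bash
python3 s.py
```

```text
t 3.6 q [-0.14  0.5   1.84  0.    0.81  1.43] p [560.2 -67.8 186.1] yaw_y -90.2 tz [ 0.  0. -1.] F [0.2 0.1 0.1] M [-0.    0.14 -0.07] w 87.82347861415771 g 0.0
```

Now in position and free of contact, so I'll close.

>>> servo_tool(
  plan=[
    [[1,0,-0.02,-0.02,0,0,0],[1,0,0,0,0,0,0],[1,0,0,0,0,0,0],[1,0,0,0,0,0,0],[1,0,0,0,0,0,0]],
  ],
)

```text
t: 4.02
ee_pos: [560.3, -69.0, 185.6]
orientation: [3.141, -0.007, 0.001]
ft_force: [-0.6, 0.4, -0.4]
width: 58.0
grasp_force: 0.0
```

>>> servo_tool(
  plan=[
    [[1,0,0,0,0,0,0],[1,0,0,0,0,0,0],[1,0,0,0,0,0,0],[1,0,0,0,0,0,0],[1,0,0,0,0,0,0]],
  ],
)

```text
t: 4.43
ee_pos: [560.1, -68.9, 185.0]
orientation: [-3.142, 0.007, 0.0]
ft_force: [-0.3, -0.5, 0.4]
width: 24.8
grasp_force: 0.0
```

```bash
python3 s.py
```

```text
t 4.4333 q [-0.14  0.5   1.84  0.    0.8   1.43] p [560.1 -68.9 185. ] yaw_y -90.3 tz [-0.  0. -1.] F [-0.3 -0.5  0.4] M [-0.    0.13 -0.02] w 24.829006417176213 g 0.0
```

>>> servo_tool(
  plan=[
    [[1,0,0,0,0,0,0],[1,0,0,0,0,0,0],[1,0,0,0,0,0,0],[1,0,0,0,0,0,0],[1,0,0,0,0,0,0]],
  ],
)

```text
t: 4.85
ee_pos: [560.1, -69.0, 185.0]
orientation: [3.142, -0.007, -0.0]
ft_force: [-0.4, -0.7, -0.7]
width: 16.0
grasp_force: 30.0
```

```bash
python3 s.py
```

```text
t 4.85 q [-0.14  0.5   1.84 -0.    0.8   1.43] p [560.1 -69.  185. ] yaw_y -90.3 tz [-0. -0. -1.] F [-0.4 -0.7 -0.7] M [-0.11  0.08 -0.02] w 15.985326257283651 g 29.99988466501236
```

The bar is gripped at 16.0 mm and 30 N. I'll try anticlockwise first, gently.

>>> servo_tool(
  plan=[
    [[1,0,0,0,0,0,0.4],[1,0,0,0,0,0,0.4],[1,0,0,0,0,0,0.4],[1,0,0,0,0,0,0]],
  ],
)

```text
t: 5.18
ee_pos: [560.1, -68.8, 185.1]
orientation: [-3.137, -0.159, 0.0]
ft_force: [-0.7, 0.9, -0.6]
width: 16.0
grasp_force: 30.0
```

```bash
python3 s.py
```

```text
t 5.1833 q [-0.14  0.5   1.84  0.    0.8   1.33] p [560.1 -68.8 185.1] yaw_y -84.2 tz [-0.  0. -1.] F [-0.7  0.9 -0.6] M [-0.05  0.17  0.02] w 15.982038031501059 g 29.999488592147827
```

>>> servo_tool(
  plan=[
    [[1,0,0,0,0,0,0.4],[1,0,0,0,0,0,0.4],[1,0,0,0,0,0,0]],
  ],
)

```text
t: 5.43
ee_pos: [560.2, -69.2, 185.1]
orientation: [3.13, 0.267, 0.0]
ft_force: [0.9, -2.8, -0.4]
width: 15.7
grasp_force: 30.0
```

```bash
python3 s.py
```

```text
t 5.4333 q [-0.14  0.5   1.84 -0.    0.8   1.26] p [560.2 -69.2 185.1] yaw_y -80.2 tz [ 0.    -0.001 -1.   ] F [ 0.9 -2.8 -0.4] M [-0.42  0.1  -0.02] w 15.749705477182893 g 29.999685287475586
```

>>> servo_tool(
  plan=[
    [[1,0,0,0,0,0,0.3],[1,0,0,0,0,0,0.3],[1,0,0,0,0,0,0]],
  ],
)

```text
t: 5.68
ee_pos: [560.5, -69.7, 185.1]
orientation: [3.121, 0.347, 0.001]
ft_force: [1.1, -5.2, -2.3]
width: 15.8
grasp_force: 30.0
```

```bash
python3 s.py
```

```text
t 5.6833 q [-0.14  0.5   1.84 -0.    0.8   1.21] p [560.5 -69.7 185.1] yaw_y -77.3 tz [ 0.001 -0.001 -1.   ] F [ 1.1 -5.2 -2.3] M [-1.1  -0.08 -0.11] w 15.780518890165768 g 30.00396877527237
```

>>> servo_tool(
  plan=[
    [[1,0,0,0,0,0,0.3],[1,0,0,0,0,0,0.3],[1,0,0,0,0,0,0]],
  ],
)

```text
t: 5.93
ee_pos: [560.7, -70.3, 185.1]
orientation: [3.11, 0.429, 0.002]
ft_force: [1.7, -8.9, -3.7]
width: 15.7
grasp_force: 30.0
```

```bash
python3 s.py
```

```text
t 5.9333 q [-0.14  0.5   1.84 -0.    0.8   1.15] p [560.7 -70.3 185.1] yaw_y -74.3 tz [ 0.002 -0.002 -1.   ] F [ 1.7 -8.9 -3.7] M [-1.76 -0.21 -0.14] w 15.682323937220795 g 30.01344233751297
```

The side force rises steadily from about 10° on (Fy reached -9 N), so that is the stop. I'm turning clockwise instead.

>>> servo_tool(
  plan=[
    [[1,0,0,0,0,0,-0.8],[1,0,0,0,0,0,-0.8],[1,0,0,0,0,0,-0.8],[1,0,0,0,0,0,-0.8],[1,0,0,0,0,0,-0.8]],
  ],
)

```text
t: 6.35
ee_pos: [560.0, -68.8, 185.0]
orientation: [-3.139, 0.126, 0.0]
ft_force: [0.1, 0.7, 0.8]
width: 15.6
grasp_force: 30.0
```

>>> servo_tool(
  plan=[
    [[1,0,0,0,0,0,-0.8],[1,0,0,0,0,0,-0.8],[1,0,0,0,0,0,-0.8],[1,0,0,0,0,0,0]],
  ],
)

```text
t: 6.68
ee_pos: [560.1, -68.8, 185.0]
orientation: [-3.109, 0.451, 0.0]
ft_force: [-0.2, 0.5, -0.2]
width: 15.7
grasp_force: 30.0
```

```bash
python3 s.py
```

```text
t 6.6833 q [-0.14  0.5   1.84  0.    0.8   1.72] p [560.1 -68.8 185. ] yaw_y -106.5 tz [-0.  0. -1.] F [-0.2  0.5 -0.2] M [ 0.08  0.13 -0.01] w 15.683883021748564 g 30.00081717967987
```

It turns freely clockwise, so I'll carry on.

>>> servo_tool(
  plan=[
    [[1,0,0,0,0,0,-0.8],[1,0,0,0,0,0,-0.8],[1,0,0,0,0,0,-0.8],[1,0,0,0,0,0,-0.8],[1,0,0,0,0,0,-0.8]],
  ],
)

```text
t: 7.1
ee_pos: [560.1, -68.8, 185.1]
orientation: [-2.984, 0.981, 0.0]
ft_force: [0.2, 0.5, -0.6]
width: 15.9
grasp_force: 30.0
```

>>> servo_tool(
  plan=[
    [[1,0,0,0,0,0,-0.8],[1,0,0,0,0,0,-0.8],[1,0,0,0,0,0,-0.8],[1,0,0,0,0,0,-0.8],[1,0,0,0,0,0,-0.8]],
  ],
)

```text
t: 7.52
ee_pos: [560.1, -68.8, 185.0]
orientation: [-2.768, 1.485, 0.0]
ft_force: [0.1, 0.9, -1.6]
width: 15.5
grasp_force: 30.0
```

>>> servo_tool(
  plan=[
    [[1,0,0,0,0,0,-0.8],[1,0,0,0,0,0,0],[1,0,0,0,0,0,0],[1,0,0,0,0,0,0]],
  ],
)

```text
t: 7.85
ee_pos: [560.1, -68.9, 185.0]
orientation: [-2.719, 1.574, 0.0]
ft_force: [0.6, -0.2, -0.7]
width: 15.7
grasp_force: 30.0
```

```bash
python3 s.py
python3 - <<'E'
from h import *
T=vision.get_image("top");S=vision.get_image("side")
a=cv2.resize(T[195:275,265:365],None,fx=4,fy=4,interpolation=2);b=cv2.resize(S[120:220,250:340],None,fx=4,fy=4,interpolation=2)[:320]
b=cv2.resize(S[140:220,250:340],None,fx=4,fy=4,interpolation=2)
cv2.imwrite("pics/turned.png",np.clip(np.hstack([a,b]).astype(float)*2,0,255).astype(np.uint8)[:,:,::-1])
E
```

```text
t 7.85 q [-0.14  0.5   1.84  0.    0.8   2.48] p [560.1 -68.9 185. ] yaw_y -150.1 tz [-0.  0. -1.] F [ 0.6 -0.2 -0.7] M [0.08 0.11 0.03] w 15.67663653502764 g 29.999825656414032
```

View pics/turned.png

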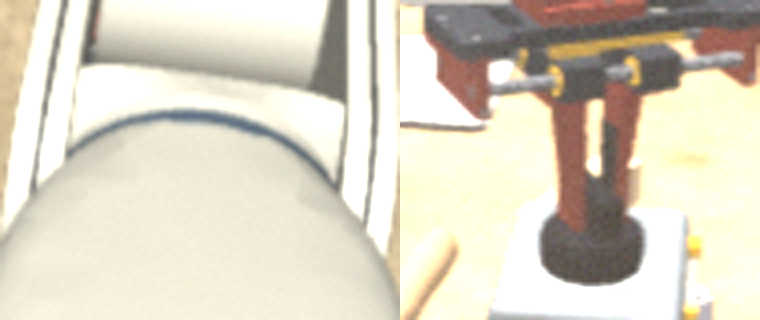

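The top view is hidden by the arm. The side crop shows the bar turned with the fingers at crop (600,200), with the disc still down on the neck. I'll lift gently and watch the force.

>>> servo_tool(
  plan=[
    [[1,0,0,0.05,0,0,0],[1,0,0,0.05,0,0,0],[1,0,0,0.05,0,0,0],[1,0,0,0.05,0,0,0],[1,0,0,0,0,0,0]],
  ],
)

```text
t: 8.37
ee_pos: [560.3, -69.0, 193.6]
orientation: [-2.717, 1.577, -0.001]
ft_force: [0.1, 0.0, -1.0]
width: 15.7
grasp_force: 30.0
```

```bash
python3 s.py
```

```text
t 8.3667 q [-0.14  0.48  1.84 -0.    0.82  2.48] p [560.3 -69.  193.6] yaw_y -150.3 tz [ 0.001 -0.    -1.   ] F [ 0.1  0.  -1. ] M [0.07 0.13 0.03] w 15.650701835262613 g 29.999781847000122
```

It rises freely, with only the cap's weight (1 N) showing. About 91 mm remain.

>>> servo_tool(
  plan=[
    [[1,0,0,0.2,0,0,0],[1,0,0,0.3,0,0,0],[1,0,0,0.3,0,0,0],[1,0,0,0.3,0,0,0],[1,0,0,0.3,0,0,0]],
  ],
)

```text
t: 8.78
ee_pos: [560.4, -68.9, 251.0]
orientation: [-2.717, 1.577, -0.002]
ft_force: [-0.4, -0.0, -1.3]
width: 16.1
grasp_force: 30.0
```

>>> servo_tool(
  plan=[
    [[1,0,0,0.3,0,0,0],[1,0,0,0.3,0,0,0],[1,0,0,0.2,0,0,0],[1,0,0,0.1,0,0,0],[1,0,0,0,0,0,0]],
  ],
)

```text
t: 9.2
ee_pos: [560.5, -69.0, 286.3]
orientation: [-2.716, 1.577, -0.003]
ft_force: [0.4, -0.4, -1.7]
width: 15.7
grasp_force: 30.0
```

>>> servo_tool(
  plan=[
    [[1,0,0,0,0,0,0],[1,0,0,0,0,0,0],[1,0,0,0,0,0,0],[1,0,0,0,0,0,0],[1,0,0,0,0,0,0]],
  ],
)

```text
t: 9.62
ee_pos: [560.0, -68.9, 284.6]
orientation: [2.717, -1.577, -0.001]
ft_force: [-0.3, 0.1, -2.0]
width: 15.8
grasp_force: 30.0
```

```bash
python3 s.py
python3 - <<'E'
from h import *
cv2.imwrite("pics/end.png",vision.get_image("side")[:,:,::-1])
E
```

```text
t 9.6167 q [-0.14  0.36  1.78  0.    1.    2.48] p [560.  -68.9 284.6] yaw_y -150.3 tz [-0.001  0.    -1.   ] F [-0.3  0.1 -2. ] M [ 0.07  0.11 -0.04] w 15.847327340297285 g 29.99972015619278
```

View pics/end.png

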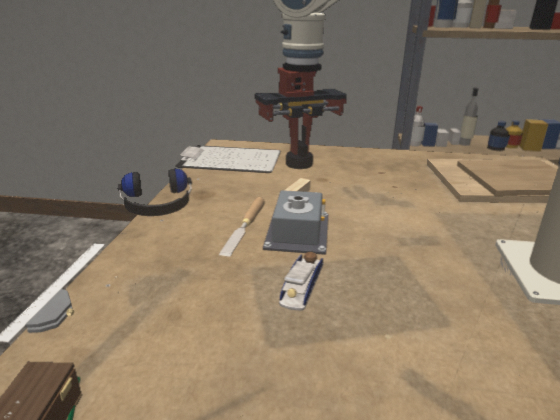

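The cap hangs upright in the fingers at (299,158), well clear of the bare neck at (297,202). The plane and chisel have not moved, and the visible part of the offcut looks unchanged.

```bash
python3 -c "
from workcell import close_job
print(close_job())"
```

```text
the job is handed in; nothing more can be done
None
```

The cap is off: it stopped anticlockwise, turned about 60° clockwise and lifted straight up, and I handed the job in with it held still and upright about 80 mm above the neck (by the arm's own position reading); no verdict was returned.

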